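# Load the pigment carousel and hold it at the dropper bottle

### The arm

A 7-joint arm with a two-finger parallel gripper is mounted at the origin on a cart in front of the work surface, level with it; the furniture and walls round the work are solid. World frame = base frame: x ahead of the robot, y to its left, z up, the work surface at z = 0. Lengths are in m, angles in rad, forces in N, time in s.
With the tool pointing down it reaches from about 0.35 to 0.9 m from the base axis. Payload 8.1 kg.
Tool frame: the origin (TCP) lies midway between the tips of the shut fingers; the grasp point (between the pads) lies 19 mm behind it; z points along the fingers, y is the line along which they close (so a half turn about z gives the same grasp; the last joint's range is limited). The gripper opens to 92 mm and grips with 3 to 60 N. Pads are 19 mm wide; open, the fingers measure 130 mm over their backs; the gripper's body (75 mm by 190 mm) begins 47 mm behind the grasp point.
Start: joints at [1.191, 0.434, 0.025, 1.573, -0.012, 1.134, -0.075], TCP at [0.171, -0.601, 0.227] pointing down, gripper open.
Joint ranges: [-2.62, 2.62], [-0.44, 2.09], [-1.27, 1.32], [0.08, 2.57], [-1.32, 4.46], [0.12, 2], [-2.74, 2.74]. Speed limits (rad/s): [2.22, 2.22, 3.01, 3.01, 3.14, 3.14, 3.14].

### API

Orientations are given as a rotation vector (axis times angle).
In Python, from cell import arm gives the robot as it stands.
- The arm moves only by the tool carry_out, never from a script. Its arguments are lists of equal length, an entry for each row: "claw": the finger opening in cm, from 0 to 9.18; "delta_pos": the shift along the tool's x, y, z in cm, a list of three; "angular": the turn, a rotation vector about the tool's x, y, z in rad, a list of three. In form: {"claw": [claw, ...], "delta_pos": [[dx, dy, dz], ...], "angular": [[ax, ay, az], ...]}. A call has 1 to 20 rows; each row shifts and turns the commanded pose from where the row before left it, along the tool's axes as they then stand; what a row does not reach is not made up. A row lasts 1/10 s, in which the tool goes at most 50 mm and 8.59 degrees, less where a joint would pass 70% of its speed; a pose out of reach is approached as far as the arm can. A call with a gripper value outside its range is refused whole. The fingers move at their own pace and stop on an object; "force" is the grip in N (left out, the last holds). Time passes only in rows, so rows that do not move let the fingers close. It gives the time, the measured TCP pose, the force, the opening and the grip force at its end, in the units of the state.
- arm.observe(): the state, without advancing time (a new reading comes with each control period).
- arm.get_image(name): name is "side" or "top" or "wrist"; returns a dict with "frame" (384x512x3 uint8, red, green, blue), "mtx" (3x3 intrinsics, pixels), "dist" ([k1, k2, p1, p2, k3] as OpenCV has them; the pictures are not rectified), "T" (4x4, takes a point from camera to world coordinates). Camera axes: x right, y down, z forward; pixel columns grow to the right and rows downward; lengths in m; the calibration is good to about 2 mm. A picture is of the moment at which its call begins. There is no depth.
- arm.sign_off(): hands the job in; it is judged then, once.
Trained networks look in a picture, given as the dict that the camera call returned (one of the last four; its "shot" number tells which), for a name from the list of things; names that differ only in an ending like _2 or _b are one class to them, and where a whole thing is asked for, a point or a joint stands for the part that bears it (a point fixed in the world has none). Each returns a list of dicts, best first, with "conf" (0 to 1); they miss things now and then, are a little off and sometimes report something else, mostly with a low value. They report only what shows in the picture. A call takes as long as a camera call.
- arm.look_for(label, picture): "centre" ([column, row] as shares, 0 to 1, of the picture: columns of its width, rows of its height, amid what is visible of it).
- arm.trace(label, picture): "region" (384x512 bool, what is visible of it) and "centre" ([column, row] as shares, 0 to 1, of the picture: columns of its width, rows of its height, amid what is visible of it).
- arm.place_of(label, picture): "centre" ([column, row] as shares, 0 to 1, of the picture: columns of its width, rows of its height: a listed point, or the origin of a listed thing).
The state is a dict: "clock": time; "joints": joint angles; "dq": joint speeds; "joint_efforts": joint torques, N m; "position": TCP position; "ee_rot": TCP orientation; "force": force on the tool from outside, world axes, zero at the start; "ft_torque": the same for the moment, N m; "width": opening from 0.0 (shut) to 1.0 (fully open); "gripper_force": force on a finger pad.
Only numpy, scipy, OpenCV 4.12 (cv2) and the standard library are available. Lean on these libraries where they do the work, as an engineer would, in place of code of your own. Each camera call takes 0.05 s, during which the arm holds its last target. There are 200 camera calls.

### The job

Slide the loose jar tray, with its two jars in it, along the empty bay of the carousel, under the bay's lips and fully home against the hub, and let go of it. Then turn the carousel by the black knob on top, without pushing on the bottle or jars, until the tall dropper bottle stands at the front, in line with the brass pointer of the stand, and finish while still gripping the knob, holding the carousel still so that I can draw from the bottle. Keep the bottle and jars upright and in their places, and leave the mortar, water pot and round tin where they are.

Things in the scene. Friction and masses are not known exactly. Their poses are not given: they have to be found in the camera images.
- stand: Fixed foot of the carousel, a dark disc of radius 98 mm, on the bench. Origin on the turning axis at the bench top, z up; its -x axis is the front, along which a flat brass pointer (20 mm wide, top 6 mm above the bench) sticks out from under the turntable.
- pointer_tip (a point): Tip of the brass pointer, 151 mm from the turning axis, straight in front of the stand (roughly towards the robot).
- turntable (a joint): Wooden turntable, radius 122 mm, top 22 mm above the bench (rim bevelled down 4 mm outside 106 mm), with five like bays at 72 degrees round a five-sided hub. Value: turning angle, rad, counter-clockwise from above, 0 at the start wherever the bays then point. Turns 360 degrees either way; plain bearing, drag about 0.06 N m, no spring or detent.
- bay_mouth (a point): Middle of the empty bay's mouth, on its floor (the turntable's top), 112 mm from the axis. Axes turn with the turntable: the bay opens to its -x; at the start it points within 0.2 rad of the pointer. The bay is a straight radial channel 49.5 mm wide between 10 mm high aluminium rails that run from 46 to 105 mm from the axis and flare from there to about 56 mm at 115 mm.
- bay_home (a point): On the empty bay's floor, 72 mm from the axis, axes as bay_mouth: where the tray's origin is when the tray is fully home, its end against the hub's flat face 37 mm from the axis (the end stop; hub top 67 mm above the bench). Lips stand out 4.75 mm from each rail over the channel, underside 7.5 mm above the floor, from 46 to 103 mm from the axis.
- knob_grip (a point): Grip point on the turning axis, 148 mm above the bench, in the middle of the grip height of the round black knob: diameter 42 mm, from 131 to 164 mm above the bench, fixed to the turntable. The tray handles round it reach to 54 mm from the axis, their tops 123 mm above the bench.
- knob: The round black knob (see knob_grip); origin on the axis at its underside, 131 mm above the bench.
- jar_tray: Loose wooden jar tray, alike both ways round. Origin under its centre, x along it. Bottom plate 70 x 46 x 4 mm whose long edges run under the bay's lips; above it a 36 mm wide box 20 mm high with two pockets; a thin aluminium plate in the middle carries the handle. 160 g, about 250 g with its two jars. Starts flat on the bench, to the right of the carousel.
- tray_grip (a point): Centre of the tray's dark wood handle bar, 92.5 mm above the tray's underside: 36 mm long along the tray's x, 12 mm wide across it, 17 mm high (84 to 101 mm). The jars' tops are 65 mm above the tray's underside. Grip across the 12 mm.
- tray_jar_1: Stoppered glass jar, diameter 27 mm, 61 mm tall, in the tray's pocket at +17.5 mm along its x. Origin under its centre.
- tray_jar_2: Like tray_jar_1, in the pocket at -17.5 mm.
- dropper_bottle: The tall dropper bottle, diameter 28 mm, 86 mm tall with a narrow rubber bulb on top (top 112 mm above the bench). The four filled bays hold fixed trays like the loose one, each with a fixed jar in the inner pocket and a loose vessel in the outer pocket, 89.5 mm from the axis; the bottle stands in one of these outer pockets. Origin under its centre.
- jar_a: Stoppered jar, 27 mm wide, 61 mm tall, loose in the outer pocket of another bay. Origin under its centre.
- jar_b: Like jar_a.
- jar_c: Like jar_a.
- mortar: White porcelain mortar, diameter 85 mm, 49 mm tall, on the bench. Leave alone.
- water_pot: Glazed pot, diameter 69 mm, 54 mm tall, on the bench. Leave alone.
- gum_tin: Flat round tin, diameter 68 mm, 24 mm tall, on the bench. Leave alone.

How it is judged:
On the way, in this order (a step that is already met when the one before it is completed fails the run):
1. the loaded tray is fully home in the empty bay and let go of (horizontal distance between jar_tray and bay_home below 0.004 m and z of jar_tray in the frame of bay_home below 0.003 m and angle between the x axis of jar_tray and the x axis of bay_home, either way round below 0.08 rad and angle between jar_tray's own z axis and vertical below 0.06 rad and distance between each of tray_jar_1, tray_jar_2 and jar_tray below 0.025 m and contact force between the fingers and jar_tray below 0.3 N), for 0.2 s.
2. the dropper bottle is at the front, in line with the pointer, with the knob gripped (y of dropper_bottle in the frame of stand between -0.008 and 0.008 m and x of dropper_bottle in the frame of stand below -0.07 m and contact force between the fingers and knob above 3 N), for 0.2 s.
At the end, for the whole second after the job is handed in: Dropper bottle at the front within 8 mm of the pointer's line; turntable still (0.04 rad/s), fingers on the knob with over 3 N; tray within 4 mm of home, flat, in line (0.08 rad), holding its two jars; bottle and loose jars upright (0.15 rad) in their pockets (all of step 2 and velocity of joint turntable between -0.04 and 0.04 rad/s and horizontal distance between jar_tray and bay_home below 0.004 m and z of jar_tray in the frame of bay_home below 0.003 m and angle between the x axis of jar_tray and the x axis of bay_home, either way round below 0.08 rad and angle between jar_tray's own z axis and vertical below 0.06 rad and distance between each of tray_jar_1, tray_jar_2 and jar_tray below 0.025 m and angle between each of dropper_bottle, jar_a, jar_b, jar_c, tray_jar_1, tray_jar_2's own z axis and vertical below 0.15 rad and height (world z) of each of dropper_bottle, jar_a, jar_b, jar_c below 0.035 m and z of each of dropper_bottle, jar_a, jar_b, jar_c in the frame of bay_home above 0 m); the arm keeps its last pose, push and grip.
It fails at once if the robot pushes on the bottle or a jar (contact force between any of the fingers, the arm and dropper_bottle above 2 N or contact force between any of the fingers, the arm and jar_a above 2 N or contact force between any of the fingers, the arm and jar_b above 2 N or contact force between any of the fingers, the arm and jar_c above 2 N or contact force between any of the fingers, the arm and tray_jar_1 above 5 N or contact force between any of the fingers, the arm and tray_jar_2 above 5 N).
It fails at once if the bottle or a jar is tipped (angle between any of dropper_bottle, jar_a, jar_b, jar_c, tray_jar_1, tray_jar_2's own z axis and vertical above 0.5 rad).
It fails at once if the mortar, water pot or tin is moved (distance of any of mortar, water_pot, gum_tin from where it was at the start of the episode above 0.015 m).
It also fails if it takes over 64 s, if anything falls off the work surface, if the arm or the gripper's body presses on something with over 40 N, if the wrist force passes 120 N, or if a joint passes its speed limit or range.

## Working session

There is one attempt and no reset: what is moved stays moved. The work goes in short steps, Python scripts to look and compute and a tool call to move; the robot and the scene stay as the last step left them, time stands still between calls to the robot, and variables do not carry over. Pictures are saved under pics/ and viewed, at most 10 in all, crops included, and the job is handed in when it is done.

Besides the shell and the picture viewer there is one more tool, called after ">>>" as name(argument=value, ...) on one line, values as JSON. carry_out: Moves the arm, as the interface text tells. Its arguments: {"type":"object","properties":{"claw":{"type":"array","items":{"type":"number"}},"delta_pos":{"type":"array","items":{"type":"array","items":{"type":"number"}}},"angular":{"type":"array","items":{"type":"array","items":{"type":"number"}}},"force":{"type":"number"}},"required":["claw","delta_pos","angular"]}

```bash
mkdir -p pics; cat > h.py <<'E'
import numpy as np, cv2
from cell import arm
from scipy.spatial.transform import Rotation as R
def ray(p,c):
    px=np.array([[[c[0]*512,c[1]*384]]],float)
    u=cv2.undistortPoints(px,np.array(p["mtx"]),np.array(p["dist"]))[0,0]
    T=np.array(p["T"]); d=T[:3,:3]@[u[0],u[1],1]
    return T[:3,3],d
def atz(p,c,z):
    o,d=ray(p,c); return o+d*(z-o[2])/d[2]
def proj(p,X):
    T=np.linalg.inv(np.array(p["T"])); r,_=cv2.Rodrigues(T[:3,:3])
    return cv2.projectPoints(np.array(X,float).reshape(-1,1,3),r,T[:3,3],np.array(p["mtx"]),np.array(p["dist"]))[0][:,0]
def save(p,n): cv2.imwrite(f"pics/{n}.png",p["frame"][:,:,::-1])
Z=dict(pointer_tip=.006,stand=0,knob_grip=.148,knob=.131,bay_mouth=.022,bay_home=.022,jar_tray=0,tray_grip=.0925,tray_jar=.004,dropper_bottle=.026,jar_a=.026,mortar=0,water_pot=0,gum_tin=0)
E
python3 - <<'E'
from h import *
s=arm.observe(); print(s)
a=arm.get_image("top"); b=arm.get_image("side")
im=np.hstack([a["frame"],b["frame"]]); 
save(a,"top0"); save(b,"side0")
for n in ["pointer_tip","stand","knob_grip","knob","bay_mouth","bay_home","jar_tray","tray_grip","tray_jar_1","dropper_bottle","jar_a","mortar","water_pot","gum_tin"]:
    z=Z.get(n,Z.get(n[:-2]))
    for k,p in (("top",a),("side",b)):
        print(n,k,[(round(r["conf"],2),np.round(np.array(r["centre"])*[512,384]).tolist(),np.round(atz(p,r["centre"],z)[:2],4).tolist()) for r in arm.place_of(n,p)[:5]])
E
```

```text
{'clock': 0.0, 'joints': array([ 1.19138507,  0.43521907,  0.02498816,  1.57410307, -0.01161804,
        1.13402204, -0.07510151]), 'dq': array([ 5.70112513e-05,  8.92439778e-04, -2.09152031e-04, -2.48423778e-03,
       -1.66677366e-03,  1.33522942e-03,  6.80909251e-04]), 'joint_efforts': array([-2.93683183e-05, -6.67851019e+01,  9.85009521e-01, -3.14454424e+01,
       -6.05704263e-02,  4.30386979e-02,  2.34615745e-04]), 'position': array([ 0.17060372, -0.60071932,  0.22594528]), 'ee_rot': array([-3.11001879e+00, -4.33066782e-01,  5.57115014e-04]), 'force': array([ 0.9327151 , -0.28055973, -0.59986235]), 'ft_torque': array([-0.01411708, -0.0012466 , -0.00846648]), 'gripper_force': 0.0, 'width': 0.998942748924212}
pointer_tip top [(0.57, [213.0, 250.0], [0.4124, 0.1339])]
pointer_tip side [(0.65, [282.0, 280.0], [0.4115, 0.1411]), (0.3, [274.0, 170.0], [0.6363, -0.3227])]
stand top [(0.41, [185.0, 208.0], [0.5485, 0.2229])]
stand side [(0.44, [198.0, 255.0], [0.6586, 0.1552])]
knob_grip top [(0.68, [213.0, 194.0], [0.5649, 0.1198])]
knob_grip side [(0.77, [228.0, 217.0], [0.5751, 0.12
[... 1266 characters left out ...]
0.4239, 0.2864]), (0.5, [243.0, 213.0], [0.5247, 0.0375]), (0.44, [201.0, 176.0], [0.6452, 0.169]), (0.44, [184.0, 206.0], [0.552, 0.2226])]
jar_a side [(0.64, [224.0, 276.0], [0.544, 0.213]), (0.53, [258.0, 237.0], [0.5304, 0.0398]), (0.49, [202.0, 253.0], [0.6386, 0.1676])]
mortar top []
mortar side [(0.84, [273.0, 169.0], [0.6473, -0.3335]), (0.22, [221.0, 233.0], [0.6467, 0.0471])]
water_pot top [(0.63, [152.0, 179.0], [0.6426, 0.3322]), (0.53, [301.0, 233.0], [0.4621, -0.1421])]
water_pot side [(0.69, [163.0, 306.0], [0.6423, 0.3458])]
gum_tin top [(0.58, [161.0, 248.0], [0.4227, 0.2976])]
gum_tin side [(0.92, [250.0, 320.0], [0.4325, 0.2898]), (0.73, [298.0, 214.0], [0.4753, -0.1378])]
```

View pics/top0.png

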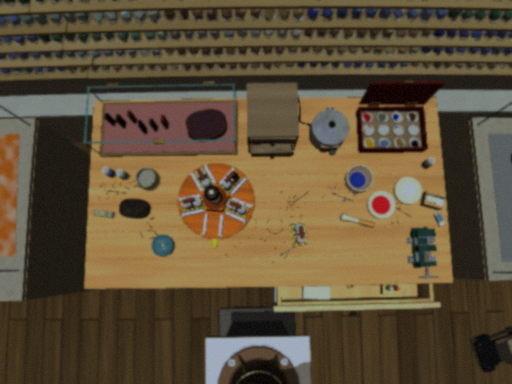

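View pics/side0.png

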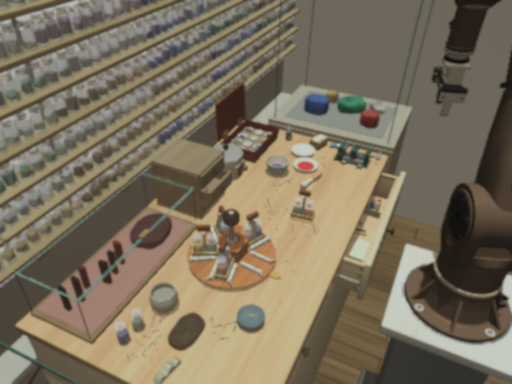

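The pictures show the carousel at top (215,200) with the empty bay to the front and the tray at top (299,233). The images are coarse, so I'll bring the wrist camera over the tray.

>>> carry_out(claw=[9, 9, 9, 9, 9, 9, 9, 9, 9, 9, 9, 9, 9, 9, 9, 9, 9, 9, 9, 9], delta_pos=[[2, -1.9, -0.2], [2, -1.9, -0.2], [2, -1.9, -0.2], [2, -1.9, -0.2], [2, -1.9, -0.2], [2, -1.9, -0.2], [2, -1.9, -0.2], [2, -1.9, -0.2], [2, -1.9, -0.2], [2, -1.9, -0.2], [2, -1.9, -0.2], [2, -1.9, -0.2], [2, -1.9, -0.2], [2, -1.9, -0.2], [2, -1.9, -0.2], [2, -1.9, -0.2], [2, -1.9, -0.2], [2, -1.9, -0.2], [2, -1.9, -0.2], [0, 0, 0]], angular=[[0, 0, 0], [0, 0, 0], [0, 0, 0], [0, 0, 0], [0, 0, 0], [0, 0, 0], [0, 0, 0], [0, 0, 0], [0, 0, 0], [0, 0, 0], [0, 0, 0], [0, 0, 0], [0, 0, 0], [0, 0, 0], [0, 0, 0], [0, 0, 0], [0, 0, 0], [0, 0, 0], [0, 0, 0], [0, 0, 0]])

```text
clock: 3.5
position: [0.4396, -0.1466, 0.2653]
ee_rot: [-3.11, -0.442, -0.003]
force: [-0.5, 0.3, -0.9]
width: 0.978
gripper_force: 0.0
```

```bash
cat > look.py <<'E'
from h import *
import sys
def run(name,labels,cam="wrist"):
    s=arm.observe(); M=R.from_rotvec(s["ee_rot"]).as_matrix()
    print("t",round(s["clock"],2),"pos",np.round(s["position"],4),"psi",round(np.arctan2(M[1,0],M[0,0]),4),"zax",np.round(M[:,2],3),"F",np.round(s["force"],1),"w",round(s["width"]*91.8,1),"gf",round(s["gripper_force"],1))
    p=arm.get_image(cam); save(p,name); print("cam",np.round(np.array(p["T"])[:3,3],3), "dir",np.round(np.array(p["T"])[:3,2],3))
    for n in labels:
        z=Z.get(n,Z.get(n[:-2])); 
        print(n,[(round(r["conf"],2),np.round(np.array(r["centre"])*[512,384]).tolist(),np.round(atz(p,r["centre"],z)[:2],4).tolist()) for r in arm.place_of(n,p)[:6]])
    return p
if __name__=="__main__": run(sys.argv[1],sys.argv[2:])
E
python3 look.py w1 jar_tray tray_grip tray_jar_1 knob_grip bay_mouth bay_home pointer_tip dropper_bottle jar_a
```

```text
t 3.5 pos [ 0.4396 -0.1466  0.2653] psi 0.2821 zax [ 0.002  0.001 -1.   ] F [-0.5  0.3 -0.9] w 89.8 gf 0.0
cam [ 0.506 -0.128  0.423] dir [-0.244 -0.069 -0.967]
jar_tray [(0.82, [239.0, 140.0], [0.4619, -0.1297])]
tray_grip [(0.74, [239.0, 150.0], [0.4618, -0.132])]
tray_jar_1 [(0.84, [242.0, 129.0], [0.4769, -0.1293]), (0.68, [238.0, 156.0], [0.4426, -0.1336]), (0.49, [236.0, 140.0], [0.462, -0.1266]), (0.47, [110.0, 40.0], [0.5367, 0.0547])]
knob_grip []
bay_mouth [(0.78, [28.0, 85.0], [0.4599, 0.1377]), (0.26, [242.0, 131.0], [0.4755, -0.1297])]
bay_home [(0.64, [36.0, 51.0], [0.5016, 0.1344])]
pointer_tip [(0.63, [37.0, 117.0], [0.4201, 0.1314]), (0.32, [31.0, 85.0], [0.4592, 0.1442])]
dropper_bottle []
jar_a [(0.67, [114.0, 40.0], [0.5363, 0.0412])]
```

View pics/w1.png

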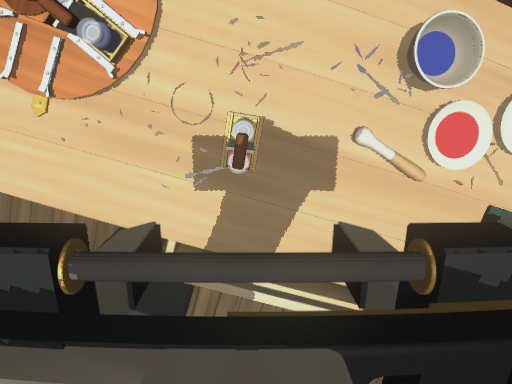

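The tray is at (241,142), with its length nearly upright in the image. The carousel is at the upper left, its empty bay at about (30,70), the pointer at (39,105). I'll look at the carousel before gripping.

>>> carry_out(claw=[9, 9, 9, 9, 9, 9, 9, 9, 9, 9, 9], delta_pos=[[1.1, -2.3, -0.5], [1.1, -2.3, -0.5], [1.1, -2.3, -0.5], [1.1, -2.3, -0.5], [1.1, -2.3, -0.5], [1.1, -2.3, -0.5], [1.1, -2.3, -0.5], [1.1, -2.3, -0.5], [1.1, -2.3, -0.5], [1.1, -2.3, -0.5], [0, 0, 0]], angular=[[0, 0, 0], [0, 0, 0], [0, 0, 0], [0, 0, 0], [0, 0, 0], [0, 0, 0], [0, 0, 0], [0, 0, 0], [0, 0, 0], [0, 0, 0], [0, 0, 0]])

```text
clock: 5.1
position: [0.4809, 0.1049, 0.3154]
ee_rot: [-3.109, -0.44, -0.002]
force: [1.3, -0.1, -0.1]
width: 0.983
gripper_force: 0.0
```

```bash
python3 look.py w2 knob_grip knob stand bay_mouth bay_home pointer_tip dropper_bottle jar_a jar_tray
```

```text
t 5.1 pos [0.4809 0.1049 0.3154] psi 0.2813 zax [ 0.001  0.002 -1.   ] F [ 1.3 -0.1 -0.1] w 90.3 gf 0.0
cam [0.547 0.123 0.473] dir [-0.245 -0.068 -0.967]
knob_grip [(0.76, [253.0, 80.0], [0.5719, 0.1252])]
knob [(0.74, [255.0, 83.0], [0.5713, 0.1224]), (0.33, [420.0, 233.0], [0.4691, -0.1061]), (0.27, [303.0, 129.0], [0.541, 0.0612])]
stand []
bay_mouth [(0.66, [221.0, 164.0], [0.4616, 0.1375])]
bay_home [(0.66, [228.0, 140.0], [0.4969, 0.1365])]
pointer_tip [(0.5, [217.0, 190.0], [0.4191, 0.1324])]
dropper_bottle [(0.47, [308.0, 52.0], [0.6353, 0.0668])]
jar_a [(0.7, [183.0, 82.0], [0.5541, 0.2134]), (0.55, [236.0, 15.0], [0.6523, 0.1686]), (0.54, [301.0, 130.0], [0.537, 0.0446]), (0.49, [308.0, 52.0], [0.6358, 0.0669]), (0.36, [392.0, 204.0], [0.4752, -0.1171]), (0.18, [221.0, 163.0], [0.4632, 0.1365])]
jar_tray [(0.92, [392.0, 211.0], [0.4605, -0.1345])]
```

View pics/w2.png

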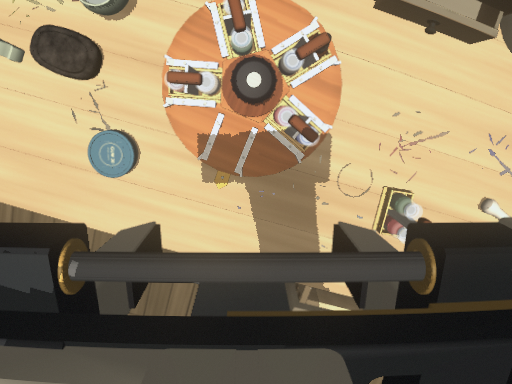

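The bays are clear: the empty one lies between the rails at (213,138) and (247,150), and the knob top is at (254,79). I need the axis, bay angle and tray angle more exactly.

```bash
cat > fit.py <<'E'
from h import *
def axis(p,guess=(0.566,0.128)):
    hsv=cv2.cvtColor(p["frame"],cv2.COLOR_RGB2HSV)
    # rim: radial search of saturation step
    pts=[]
    for a in np.linspace(0,2*np.pi,180,endpoint=False):
        rr=np.arange(0.108,0.136,0.0005)
        X=np.c_[guess[0]+rr*np.cos(a),guess[1]+rr*np.sin(a),np.full(rr.size,.018)]
        u=proj(p,X)
        if (u.min()<3) or (u[:,0]>508).any() or (u[:,1]>380).any(): continue
        v=cv2.remap(p["frame"].astype(np.float32),u[:,0].astype(np.float32)[None],u[:,1].astype(np.float32)[None],cv2.INTER_LINEAR)[0]
        f=v[:,1]/(v[:,0]+1)  # green/red: wood paler than orange
        g=np.array([f[i+4:i+12].mean()-f[i-12+4:i+4].mean() if i>=8 else 0 for i in range(len(f)-12)])
        i=g.argmax()
        if g[i]>0.12: pts.append(X[i+4,:2])
    P=np.array(pts); m=np.ones(len(P),bool)
    for _ in range(5):
        A=np.c_[2*P[m],np.ones(m.sum())]; s=np.linalg.lstsq(A,(P[m]**2).sum(1),rcond=None)[0]
        r=np.sqrt(s[2]+s[0]**2+s[1]**2); e=abs(np.hypot(*(P-s[:2]).T)-r); m=e<max(.0015,2*np.median(e))
    return s[:2],r,m.sum(),len(P)
E
python3 - <<'E'
from fit import *
p=arm.get_image("wrist"); save(p,"w3")
c,r,n,N=axis(p); print("axis",c,r,n,N)
print("knob dot at z .164",atz(p,[254/512,79.5/384],.164)[:2])
def line(u,v,z):
    a=atz(p,[u[0]/512,u[1]/384],z);b=atz(p,[v[0]/512,v[1]/384],z);return a,b,np.arctan2(*(a-b)[1::-1])
f=p["frame"]; hsv=cv2.cvtColor(f,cv2.COLOR_RGB2HSV)
m=((hsv[...,1]<60)&(hsv[...,2]>120)).astype(np.uint8)
n,l,st,ce=cv2.connectedComponentsWithStats(m)
for i in range(1,n):
    if st[i,4]>40 and 180<ce[i][0]<290 and 105<ce[i][1]<185:
        y,x=np.nonzero(l==i); W=np.array([atz(p,[(a+.5)/512,(b+.5)/384],.032)[:2] for a,b in zip(x,y)])
        vx,vy,x0,y0=cv2.fitLine(W.astype(np.float32),cv2.DIST_HUBER,0,1e-4,1e-4).ravel()
        print(st[i],W.mean(0),"ang",np.arctan(vy/vx))
big=cv2.resize(f[:200,150:350],(800,800),interpolation=cv2.INTER_CUBIC)[:600]
w1=cv2.imread("pics/w1.png")[100:185,200:285]
big[:340,460:]= big[:340,460:]
cv2.imwrite("pics/crop1.png",big[:,:,::-1])
cv2.imwrite("pics/crop2.png",cv2.resize(w1,(510,510),interpolation=cv2.INTER_CUBIC))
E
```

```text
axis [0.57173674 0.12494309] 0.12172572778562686 98 101
knob dot at z .164 [0.57123954 0.11901749]
[274 104  20  22 256] [0.54981566 0.07107566] ang -0.14476563
[194 112  27  47 326] [0.49533754 0.15709556] ang -0.13818385
[261 122  40  40 318] [0.51603004 0.06154169] ang 1.1272404
[231 126  24  50 313] [0.48913871 0.10855175] ang -0.09068652
```

View pics/crop1.png

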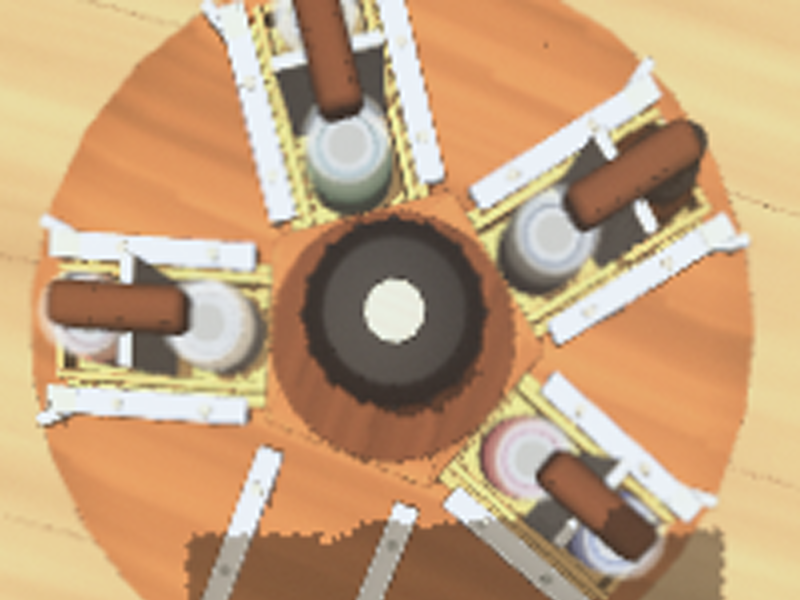

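View pics/crop2.png

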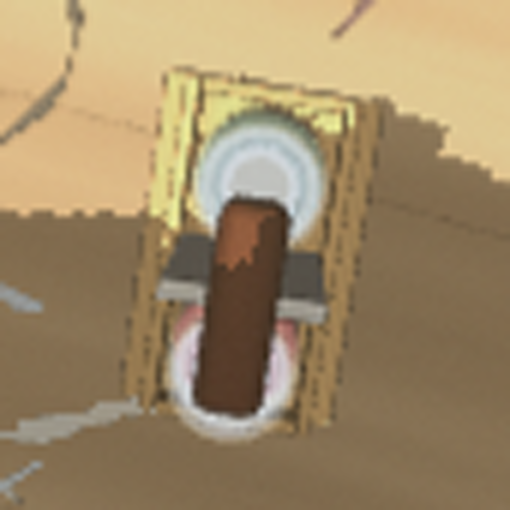

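The tall brown bottle is in the back-right bay, at about crop (690,180). In the second crop the tray's long edges run from (170,70) to (130,400). Now the numbers.

```bash
cat > edges.py <<'E'
from h import *
E
python3 - <<'E'
from fit import *
p=arm.get_image("wrist"); f=p["frame"].astype(int)
hsv=cv2.cvtColor(p["frame"],cv2.COLOR_RGB2HSV)
sub=((f[60:100,235:275].min(2)>150))
y,x=np.nonzero(sub); print("dot px",x.mean()+235,y.mean()+60,len(x)); d=[(x.mean()+235.5)/512,(y.mean()+60.5)/384]
print("dot",atz(p,d,.164)[:2], "f",p["mtx"][0])
q=arm.get_image("side"); print(axis(q)); t=arm.get_image("top"); print(axis(t))
# tray angle from w1 (camera pose from then: same orientation, shifted by TCP move)
p1=dict(p); T=np.array(p["T"]).copy(); T[:3,3]+=np.array([0.4396,-0.1466,0.2653])-[0.4809,0.1049,0.3154]; p1["T"]=T
def cp(u,v,z): return atz(p1,[(200+u/6)/512,(100+v/6)/384],z)[:2]
for a,b,z in (((170,70),(130,400),.004),((375,100),(325,430),.004),((287,210),(262,415),.101),((222,205),(195,405),.101)):
    A,B=cp(*a,z),cp(*b,z); print(A,B,np.arctan2(*(A-B)[::-1]),np.hypot(*(A-B)))
E
```

```text
dot px 248.66304347826087 76.95652173913044 184
dot [0.57176554 0.12389426] f [325.9042941    0.         246.51224231]
(array([0.22100559, 0.02838876]), np.float64(0.4610448922739506), np.int64(1), 1)
(array([0.56967059, 0.12368043]), np.float64(0.12126352612161578), np.int64(34), 35)
[ 0.49250008 -0.11206462] [ 0.42252606 -0.1219247 ] 0.139988919769364 0.07066530288325036
[ 0.49826438 -0.15499663] [ 0.42769992 -0.16451435] 0.1340707135842035 0.07120344301215946
[ 0.47922712 -0.14096648] [ 0.44540261 -0.1462477 ] 0.1548851990352403 0.03423431151612517
[ 0.47712039 -0.13055963] [ 0.44398681 -0.13502967] 0.1341000431244077 0.03343374608188939
```

>>> carry_out(claw=[9, 9, 9, 9, 9, 9, 9, 9, 9, 9, 9, 9, 9], delta_pos=[[0, 0, 0], [-0.48, 2.16, 1.3], [-0.48, 2.16, 1.3], [-0.48, 2.16, 1.3], [-0.48, 2.16, 1.3], [-0.48, 2.16, 1.3], [-0.48, 2.16, 1.3], [-0.48, 2.16, 1.3], [-0.48, 2.16, 1.3], [-0.48, 2.16, 1.3], [-0.48, 2.16, 1.3], [-0.48, 2.16, 1.3], [0, 0, 0]], angular=[[0, 0, 0.143], [0, 0, 0], [0, 0, 0], [0, 0, 0], [0, 0, 0], [0, 0, 0], [0, 0, 0], [0, 0, 0], [0, 0, 0], [0, 0, 0], [0, 0, 0], [0, 0, 0], [0, 0, 0]])

```text
clock: 7.1
position: [0.4585, -0.1444, 0.1701]
ee_rot: [3.135, 0.203, -0.005]
force: [-0.3, -0.0, 0.3]
width: 0.977
gripper_force: 0.0
```

```bash
python3 look.py w4 jar_tray tray_grip tray_jar_1
```

```text
t 7.1 pos [ 0.4585 -0.1444  0.1701] psi 0.1294 zax [-0.003 -0.001 -1.   ] F [-0.3 -0.   0.3] w 89.7 gf 0.0
cam [ 0.527 -0.136  0.328] dir [-0.257 -0.032 -0.966]
jar_tray [(0.59, [231.0, 169.0], [0.4622, -0.1277])]
tray_grip [(0.9, [232.0, 191.0], [0.4636, -0.1332])]
tray_jar_1 [(0.87, [233.0, 154.0], [0.4785, -0.1288]), (0.75, [234.0, 187.0], [0.444, -0.1338])]
```

View pics/w4.png

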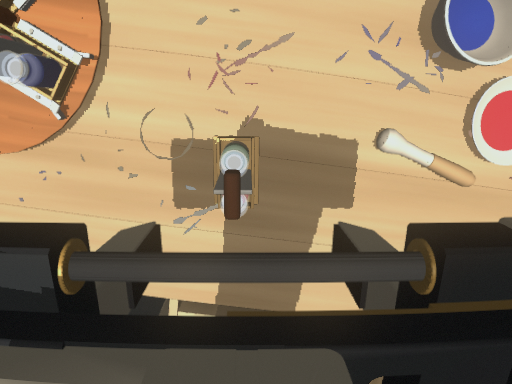

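The handle is straight, spanning (232,170) to (232,218). The tool is about 11 mm to its right.

>>> carry_out(claw=[9, 9, 9, 9, 9, 9, 9], delta_pos=[[0.1, -0.27, 1], [0.1, -0.27, 1], [0.1, -0.27, 1], [0.1, -0.27, 1], [0.1, 0, 1], [0, 0, 0], [0, 0, 0]], angular=[[0, 0, 0], [0, 0, 0], [0, 0, 0], [0, 0, 0], [0, 0, 0], [0, 0, 0], [0, 0, 0]])

```text
clock: 8.0
position: [0.4634, -0.13, 0.1214]
ee_rot: [-3.134, -0.21, 0.001]
force: [0.1, 0.1, 0.9]
width: 0.982
gripper_force: 0.0
```

```bash
python3 - <<'E'
from look import *
p=run("w5",["tray_grip","jar_tray","tray_jar_1"])
s=arm.observe(); print("tcp axis px at z .0925:",proj(p,[[*s["position"][:2],.0925]]), "z .101",proj(p,[[*s["position"][:2],.101]]))
for r in arm.trace("tray_grip",p)[:2]:
    print(r["conf"],np.array(r["centre"])*[512,384])
f=p["frame"]; cv2.imwrite("pics/crop3.png",cv2.resize(f[130:260,150:350],(800,520),interpolation=cv2.INTER_CUBIC)[:,:,::-1])
E
```

```text
t 8.0 pos [ 0.4634 -0.13    0.1214] psi 0.1338 zax [-0.001  0.    -1.   ] F [0.1 0.1 0.9] w 90.1 gf 0.0
cam [ 0.532 -0.121  0.279] dir [-0.254 -0.033 -0.967]
tray_grip [(0.86, [248.0, 223.0], [0.4631, -0.1311])]
jar_tray [(0.61, [247.0, 185.0], [0.4645, -0.1301])]
tray_jar_1 []
tcp axis px at z .0925: [[246.47444017 221.98338934]] z .101 [[246.44902252 227.03666546]]
0.56 [248.6784 202.4064]
0.3 [39.9872 58.2912]
```

View pics/crop3.png

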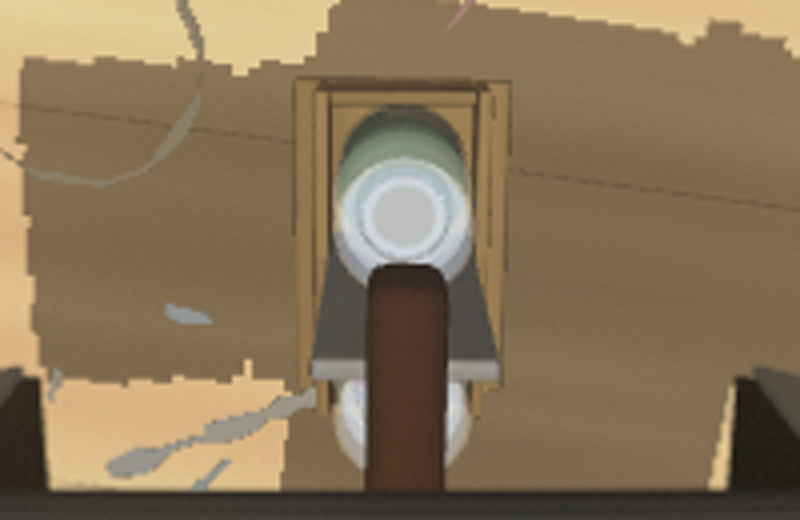

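The handle is centred between the fingers and aligned, at crop column 405 against a finger midpoint of about 390. Down and grip.

>>> carry_out(claw=[9, 9, 9, 9, 9, 9, 2.4, 2.4, 2.4, 2.4, 0.6, 0.6, 0.6, 0.6, 0.6], delta_pos=[[0, 0.1, 0.9], [0, 0, 0.9], [0, 0, 0.9], [0, 0, 0.9], [0, 0, 0.9], [0, 0, 0], [0, 0, 0], [0, 0, 0], [0, 0, 0], [0, 0, 0], [0, 0, 0], [0, 0, 0], [0, 0, 0], [0, 0, 0], [0, 0, 0]], angular=[[0, 0, 0], [0, 0, 0], [0, 0, 0], [0, 0, 0], [0, 0, 0], [0, 0, 0], [0, 0, 0], [0, 0, 0], [0, 0, 0], [0, 0, 0], [0, 0, 0], [0, 0, 0], [0, 0, 0], [0, 0, 0], [0, 0, 0]], force=25)

```text
clock: 9.75
position: [0.4637, -0.1312, 0.0768]
ee_rot: [3.134, 0.21, 0.0]
force: [0.4, -1.1, -0.9]
width: 0.313
gripper_force: 25.0
```

```bash
python3 look.py w6 tray_grip jar_tray tray_jar_1
```

```text
t 9.75 pos [ 0.4637 -0.1312  0.0768] psi 0.1336 zax [ 0. -0. -1.] F [ 0.4 -1.1 -0.9] w 28.7 gf 25.0
cam [ 0.532 -0.122  0.235] dir [-0.254 -0.033 -0.967]
tray_grip [(0.85, [245.0, 258.0], [0.4622, -0.1308])]
jar_tray []
tray_jar_1 [(0.92, [248.0, 183.0], [0.4778, -0.1306])]
```

>>> carry_out(claw=[0.6, 0.6, 0.6], delta_pos=[[0, 0, 0], [0, 0, 0], [0, 0, 0]], angular=[[0, 0, 0], [0, 0, 0], [0, 0, 0]])

```text
clock: 10.25
position: [0.4637, -0.1311, 0.0768]
ee_rot: [3.134, 0.21, 0.0]
force: [-0.1, -1.5, 1.6]
width: 0.312
gripper_force: 25.0
```

```bash
python3 - <<'E'
from h import *
p=arm.get_image("side"); f=p["frame"]
u=proj(p,[[0.4637,-.1312,.09]])[0]; print(u)
c,r=int(u[0]),int(u[1]); a=cv2.resize(f[r-40:r+35,c-50:c+50],(600,450),interpolation=cv2.INTER_CUBIC)
w=arm.get_image("wrist")["frame"]; b=cv2.resize(w[150:270,180:320],(200,171)); 
o=np.zeros((450,800,3),np.uint8); o[:,:600]=a; o[:171,600:]=b
cv2.imwrite("pics/s6.png",o[:,:,::-1])
E
```

```text
[302.83860112 193.21717527]
```

View pics/s6.png

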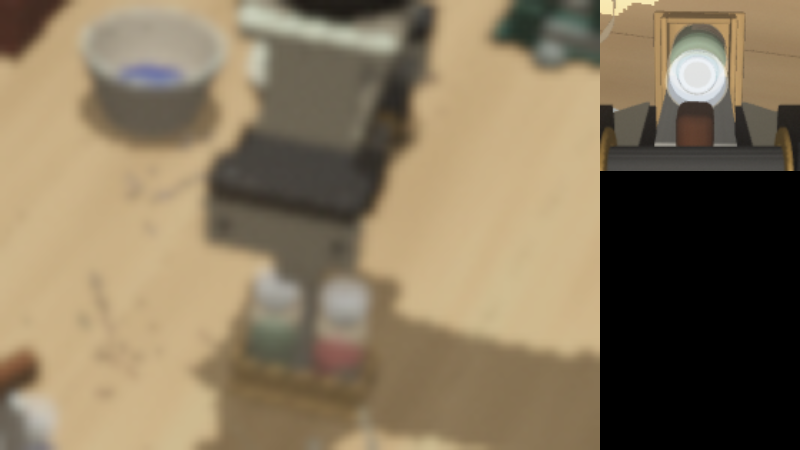

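The fingers stopped at 28.7 mm. They are on the wide aluminium plate below the handle bar, not on the bar itself. I'll open, rise 9 mm and grip again.

>>> carry_out(claw=[4.5, 4.5, 4.5, 4.5, 4.5, 4.5, 0.6, 0.6, 0.6, 0.6, 0.6, 0.6, 0.6, 0.6, 0.6], delta_pos=[[0, 0, 0], [0, 0, 0], [0, 0, 0], [0, 0, -0.45], [0, 0, -0.45], [0, 0, 0], [0, 0, 0], [0, 0, 0], [0, 0, 0], [0, 0, 0], [0, 0, 0], [0, 0, 0], [0, 0, 0], [0, 0, 0], [0, 0, 0]], angular=[[0, 0, 0], [0, 0, 0], [0, 0, 0], [0, 0, 0], [0, 0, 0], [0, 0, 0], [0, 0, 0], [0, 0, 0], [0, 0, 0], [0, 0, 0], [0, 0, 0], [0, 0, 0], [0, 0, 0], [0, 0, 0], [0, 0, 0]])

```text
clock: 11.85
position: [0.4644, -0.1319, 0.0863]
ee_rot: [3.133, 0.209, 0.002]
force: [-0.3, -1.9, 6.5]
width: 0.127
gripper_force: 26.9
```

```bash
python3 look.py w7 tray_grip jar_tray tray_jar_1
```

```text
t 11.85 pos [ 0.4644 -0.1319  0.0863] psi 0.1331 zax [ 0.001 -0.001 -1.   ] F [-0.3 -1.9  6.5] w 11.7 gf 26.9
cam [ 0.533 -0.123  0.244] dir [-0.252 -0.034 -0.967]
tray_grip [(0.87, [246.0, 250.0], [0.4623, -0.132])]
jar_tray []
tray_jar_1 [(0.9, [247.0, 181.0], [0.4778, -0.1307])]
```

Gripped at 11.7 mm. I'll lift, turn to the bay's direction and carry it to the mouth.

>>> carry_out(claw=[0.6, 0.6, 0.6, 0.6, 0.6, 0.6, 0.6, 0.6, 0.6, 0.6, 0.6, 0.6, 0.6, 0.6, 0.6, 0.6, 0.6, 0.6, 0.6, 0.6], delta_pos=[[0, 0, -1], [0, 0, -2], [0, 0, -2], [0, 0, -1], [-0.5, -1, 0], [-0.5, -1.9, 0], [-0.5, -2, 0], [-0.5, -2, 0], [-0.5, -2, 0], [-0.5, -2, 0], [-0.5, -2, 0], [-0.5, -2, 0], [-0.5, -2, 0], [-0.5, -2, 0], [-0.5, -2, 0], [-0.5, -2, 0], [-0.5, -2, 0], [-0.5, -1.7, 0], [0, -1, 0], [0, 0, 0]], angular=[[0, 0, 0], [0, 0, 0], [0, 0, 0.119], [0, 0, 0.119], [0, 0, 0], [0, 0, 0], [0, 0, 0], [0, 0, 0], [0, 0, 0], [0, 0, 0], [0, 0, 0], [0, 0, 0], [0, 0, 0], [0, 0, 0], [0, 0, 0], [0, 0, 0], [0, 0, 0], [0, 0, 0], [0, 0, 0], [0, 0, 0]])

```text
clock: 14.05
position: [0.4222, 0.1523, 0.1454]
ee_rot: [-3.137, 0.156, 0.001]
force: [0.4, -0.7, -2.8]
width: 0.133
gripper_force: 26.6
```

```bash
python3 - <<'E'
from look import *
p=run("w8",["tray_grip","tray_jar_1","bay_home","bay_mouth","knob_grip","pointer_tip"])
E
```

```text
t 14.05 pos [0.4222 0.1523 0.1454] psi -0.0996 zax [-0.001  0.    -1.   ] F [ 0.4 -0.7 -2.8] w 12.2 gf 26.6
cam [0.491 0.145 0.303] dir [-0.255  0.027 -0.966]
tray_grip [(0.96, [244.0, 251.0], [0.3922, 0.1569])]
tray_jar_1 [(0.67, [247.0, 182.0], [0.4212, 0.1522]), (0.58, [101.0, 186.0], [0.4316, 0.2915])]
bay_home [(0.29, [368.0, 36.0], [0.5372, 0.0417])]
bay_mouth [(0.74, [245.0, 180.0], [0.427, 0.1528]), (0.67, [261.0, 144.0], [0.4571, 0.1365])]
knob_grip []
pointer_tip []
```

View pics/w8.png

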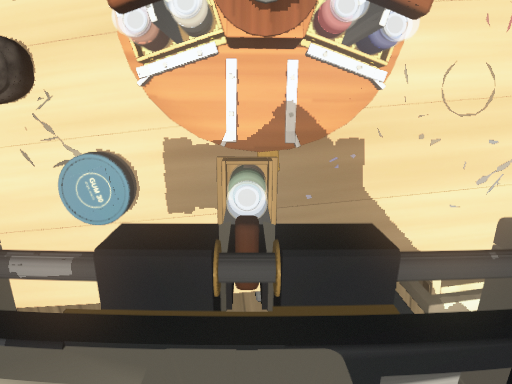

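The bay is ahead: left rail centre at column 231, right rail at 291. The tray sits at column 247, so it must go about 12 mm to the right. Measuring the rails now.

```bash
cat > rails.py <<'E'
from fit import *
p=arm.get_image("wrist"); s=arm.observe()
c,r,n,N=axis(p,(.5715,.1245)); print("axis",c,r,n,N)
M=R.from_rotvec(s["ee_rot"]).as_matrix()
f=p["frame"]; hsv=cv2.cvtColor(f,cv2.COLOR_RGB2HSV)
m=((hsv[...,1]<60)&(hsv[...,2]>110)).astype(np.uint8)
n,l,st,ce=cv2.connectedComponentsWithStats(m)
for i in range(1,n):
    if st[i,4]>100:
        y,x=np.nonzero(l==i); W=np.array([atz(p,[(a+.5)/512,(b+.5)/384],.032)[:2] for a,b in zip(x,y)])
        rr=np.hypot(*(W-[.5715,.1245]).T)
        if rr.max()>.135 or rr.min()<.03: continue
        W=W[(rr<.103)]
        vx,vy,x0,y0=cv2.fitLine(W.astype(np.float32),cv2.DIST_HUBER,0,1e-4,1e-4).ravel()
        a=np.arctan(vy/vx)
        if abs(a)<.3: print(st[i],W.mean(0),"ang",a,"y on line at x=.49:",y0+(.49-x0)*np.tan(a))
print("tcp",s["position"])
E
python3 rails.py
```

```text
axis [0.57173411 0.12467358] 0.12177290511582756 62 65
[218  60  16  88 943] [0.50157764 0.15616294] ang -0.11282866 y on line at x=.49: 0.15747479
[282  60  16  88 921] [0.49712698 0.10825225] ang -0.11498106 y on line at x=.49: 0.109075345
tcp [0.42289287 0.15017584 0.14572384]
```

>>> carry_out(claw=[0.6, 0.6, 0.6, 0.6, 0.6, 0.6, 0.6], delta_pos=[[0, 0.5, 0], [0, 0.44, 0], [0, 0, 1], [0, 0, 1], [0, 0, 1], [0, 0, 0.3], [0, 0, 0]], angular=[[0, 0, 0.01], [0, 0, 0], [0, 0, 0], [0, 0, 0], [0, 0, 0], [0, 0, 0], [0, 0, 0]])

```text
clock: 15.15
position: [0.4212, 0.1415, 0.1119]
ee_rot: [3.136, -0.179, -0.003]
force: [0.2, -0.8, -2.4]
width: 0.125
gripper_force: 26.6
```

```bash
python3 rails.py; python3 - <<'E'
from look import *
p=run("w9",["tray_jar_1","tray_grip"])
f=p["frame"]; cv2.imwrite("pics/crop9.png",cv2.resize(f[50:230,140:360],(733,600),interpolation=cv2.INTER_CUBIC)[:,:,::-1])
E
```

```text
axis [0.57158989 0.12463326] 0.12164007681393646 55 61
[  64    0   48   29 1118] [0.56484771 0.22282059] ang -0.13825925 y on line at x=.49: 0.23323543
[ 201   52   18  101 1234] [0.50213314 0.15623652] ang -0.10746319 y on line at x=.49: 0.15754542
[ 275   52   17  101 1184] [0.49744496 0.10821817] ang -0.11110084 y on line at x=.49: 0.10904873
tcp [0.42152115 0.14159941 0.11234648]
t 15.2 pos [0.4215 0.1416 0.1123] psi -0.1139 zax [-0.001 -0.    -1.   ] F [ 0.5  0.5 -2.5] w 12.3 gf 26.6
cam [0.49  0.133 0.27 ] dir [-0.255  0.03  -0.966]
tray_jar_1 [(0.76, [244.0, 179.0], [0.4306, 0.1428])]
tray_grip [(0.85, [248.0, 250.0], [0.4074, 0.1419])]
```

View pics/crop9.png

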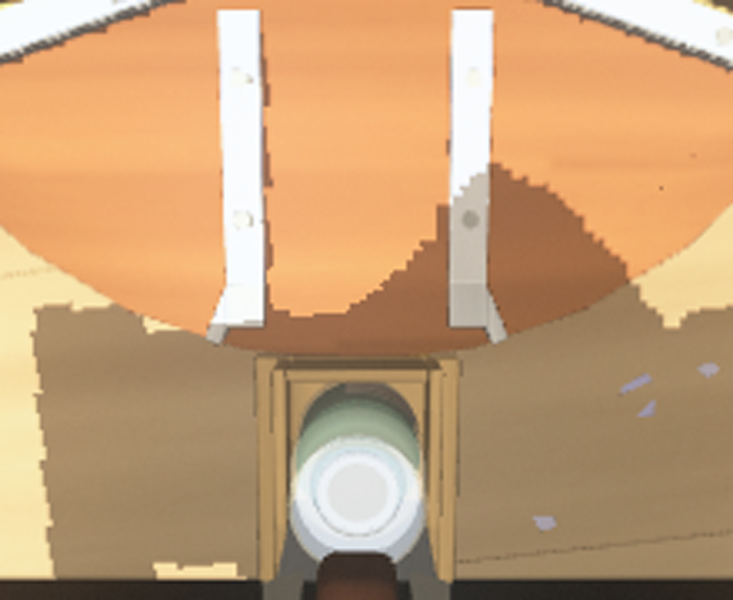

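The tray is centred on the channel, its edges at 255 and 460 around 357 and the rails' middle at about 357. I'll lower it slightly and start sliding in.

>>> carry_out(claw=[0.6, 0.6, 0.6, 0.6, 0.6, 0.6, 0.6, 0.6, 0.6], delta_pos=[[0, 0, 0.25], [0.4, 0, 0], [0.4, 0, 0], [0.4, 0, 0], [0.4, 0, 0], [0.5, 0, 0], [0.5, 0, 0], [0.4, 0, 0], [0, 0, 0]], angular=[[0, 0, 0], [0, 0, 0], [0, 0, 0], [0, 0, 0], [0, 0, 0], [0, 0, 0], [0, 0, 0], [0, 0, 0], [0, 0, 0]])

```text
clock: 16.25
position: [0.4523, 0.138, 0.1102]
ee_rot: [-3.136, 0.18, -0.001]
force: [-0.5, -0.6, -3.2]
width: 0.13
gripper_force: 26.6
```

```bash
python3 rails.py; python3 - <<'E'
from look import *
p=run("w10",["tray_jar_1"])
f=p["frame"]; cv2.imwrite("pics/crop10.png",cv2.resize(f[50:230,140:360],(733,600),interpolation=cv2.INTER_CUBIC)[:,:,::-1])
E
```

```text
axis [0.57193403 0.1246536 ] 0.12186419815817591 54 59
[ 69  56  47  31 923] [0.55823006 0.22294625] ang 0.07116521 y on line at x=.49: 0.2182932
[ 203   99   17   96 1124] [0.50250353 0.15618969] ang -0.11156302 y on line at x=.49: 0.15759043
[ 274   99   17   95 1079] [0.49670115 0.10830007] ang -0.115511835 y on line at x=.49: 0.109077595
tcp [0.45176465 0.13800971 0.1101442 ]
t 16.3 pos [0.4518 0.138  0.1101] psi -0.1145 zax [-0.  0. -1.] F [-0.9 -0.1 -2.3] w 11.5 gf 26.6
cam [0.52  0.13  0.268] dir [-0.254  0.031 -0.967]
tray_jar_1 [(0.88, [245.0, 182.0], [0.4593, 0.1385])]
```

It is sliding freely with no contact force. Both rails and their lips still show at full width, so the plate is under the lips. I'll push on towards the stop, judging by force from here because my picture-viewing budget is used up.

>>> carry_out(claw=[0.6, 0.6, 0.6, 0.6, 0.6, 0.6, 0.6, 0.6, 0.6], delta_pos=[[0.5, 0, 0], [0.5, 0, 0], [0.6, 0, 0], [0.6, 0, 0], [0.6, 0, 0], [0.6, 0, 0], [0.5, 0, 0], [0.4, 0, 0], [0, 0, 0]], angular=[[0, 0, 0], [0, 0, 0], [0, 0, 0], [0, 0, 0], [0, 0, 0], [0, 0, 0], [0, 0, 0], [0, 0, 0], [0, 0, 0]])

```text
clock: 17.3
position: [0.4949, 0.133, 0.1102]
ee_rot: [-3.136, 0.18, -0.0]
force: [0.1, -1.0, -2.8]
width: 0.132
gripper_force: 26.6
```

```bash
python3 rails.py; python3 look.py w11 tray_jar_1
```

```text
axis [0.57171118 0.12465032] 0.12158229222951959 58 72
[ 85 147  38  18 393] [0.54123207 0.22231684] ang 0.26285955 y on line at x=.49: 0.20851274
[208 159  13  66 720] [0.50401859 0.1560537 ] ang -0.10659473 y on line at x=.49: 0.1575537
[273 159  12  66 722] [0.49834373 0.10809325] ang -0.1126658 y on line at x=.49: 0.1090373
[ 226  171   42   48 1601] [0.49810695 0.13191465] ang -0.10406123 y on line at x=.49: 0.13276133
tcp [0.49437327 0.13309357 0.11013784]
t 17.35 pos [0.4944 0.1331 0.1101] psi -0.1145 zax [-0. -0. -1.] F [-1.   0.1 -2.7] w 11.4 gf 26.6
cam [0.563 0.125 0.268] dir [-0.255  0.031 -0.967]
tray_jar_1 [(0.79, [245.0, 183.0], [0.5007, 0.1334])]
```

>>> carry_out(claw=[0.6, 0.6, 0.6, 0.6, 0.6], delta_pos=[[0.15, 0, 0], [0.15, 0, 0], [0.15, 0, 0], [0.1, 0, 0], [0, 0, 0]], angular=[[0, 0, 0], [0, 0, 0], [0, 0, 0], [0, 0, 0], [0, 0, 0]])

```text
clock: 17.95
position: [0.4999, 0.1325, 0.1102]
ee_rot: [-3.136, 0.18, -0.0]
force: [-0.2, 0.3, -2.4]
width: 0.131
gripper_force: 26.6
```

>>> carry_out(claw=[0.6, 0.6, 0.6], delta_pos=[[0.1, 0, 0], [0.1, 0, 0], [0, 0, 0]], angular=[[0, 0, 0], [0, 0, 0], [0, 0, 0]])

```text
clock: 18.25
position: [0.5019, 0.1323, 0.1102]
ee_rot: [-3.136, 0.179, -0.0]
force: [-0.1, 0.2, -2.2]
width: 0.126
gripper_force: 26.6
```

>>> carry_out(claw=[0.6, 0.6, 0.6], delta_pos=[[0.1, 0, 0], [0.1, 0, 0], [0, 0, 0]], angular=[[0, 0, 0], [0, 0, 0], [0, 0, 0]])

```text
clock: 18.55
position: [0.5033, 0.1321, 0.1101]
ee_rot: [3.136, -0.179, -0.001]
force: [-1.9, 0.4, -1.1]
width: 0.128
gripper_force: 26.8
```

>>> carry_out(claw=[0.6, 0.6, 0.6], delta_pos=[[0.1, 0, 0], [0.1, 0, 0], [0, 0, 0]], angular=[[0, 0, 0], [0, 0, 0], [0, 0, 0]])

```text
clock: 18.85
position: [0.5047, 0.1318, 0.11]
ee_rot: [3.136, -0.179, -0.003]
force: [-5.1, 0.7, 0.2]
width: 0.13
gripper_force: 27.4
```

It touched the hub at r ≈ 69 mm, and the tray centre sits about 2–3 mm behind the TCP. I'll ease it down onto the floor while pressed.

>>> carry_out(claw=[0.6, 0.6, 0.6, 0.6], delta_pos=[[0, 0, 0.1], [0, 0, 0.1], [0, 0, 0.05], [0, 0, 0]], angular=[[0, 0, 0], [0, 0, 0], [0, 0, 0], [0, 0, 0]])

```text
clock: 19.25
position: [0.5047, 0.1323, 0.1087]
ee_rot: [3.136, -0.179, -0.002]
force: [-10.1, -1.8, 17.0]
width: 0.133
gripper_force: 27.9
```

```bash
python3 look.py w12 tray_jar_1 tray_grip
```

```text
t 19.25 pos [0.5047 0.1323 0.1087] psi -0.1139 zax [-0.001 -0.    -1.   ] F [-10.1  -1.8  17. ] w 12.2 gf 27.9
cam [0.574 0.124 0.267] dir [-0.255  0.03  -0.966]
tray_jar_1 [(0.74, [246.0, 183.0], [0.5119, 0.1322])]
tray_grip [(0.66, [246.0, 251.0], [0.4922, 0.134]), (0.43, [244.0, 184.0], [0.5317, 0.1301])]
```

It is pressed down (17 N) and in (10 N), so it is seated. Releasing and lifting off.

>>> carry_out(claw=[3, 3, 3, 3, 3, 3, 3, 3, 4, 5, 6, 7], delta_pos=[[0, 0, 0], [0, 0, 0], [0, 0, 0], [0, 0, 0], [0, 0, 0], [0, 0, -0.5], [0, 0, -1], [0, 0, -1.5], [0, 0, -2], [0, 0, -3], [0, 0, -3], [0, 0, 0]], angular=[[0, 0, 0], [0, 0, 0], [0, 0, 0], [0, 0, 0], [0, 0, 0], [0, 0, 0], [0, 0, 0], [0, 0, 0], [0, 0, 0], [0, 0, 0], [0, 0, 0], [0, 0, 0]])

```text
clock: 20.6
position: [0.5078, 0.1328, 0.2224]
ee_rot: [-3.134, 0.179, -0.011]
force: [0.5, 0.9, 0.7]
width: 0.622
gripper_force: 0.0
```

```bash
python3 rails.py; python3 look.py w13 tray_jar_1 tray_grip jar_tray knob_grip bay_home dropper_bottle pointer_tip
```

```text
axis [0.57155697 0.12481394] 0.12168228515680454 97 112
[218 155  12  62 476] [0.50241257 0.156623  ] ang -0.115514666 y on line at x=.49: 0.15806323
[256 156  21  61 569] [0.49296416 0.1105839 ] ang -0.19034073 y on line at x=.49: 0.11096608
tcp [0.5069131  0.13234015 0.22033388]
t 20.65 pos [0.5069 0.1323 0.2203] psi -0.1144 zax [ 0.004  0.001 -1.   ] F [-1.   0.9  0.3] w 61.2 gf 0.0
cam [0.575 0.124 0.378] dir [-0.25   0.032 -0.968]
tray_jar_1 [(0.92, [244.0, 160.0], [0.5162, 0.1344]), (0.45, [247.0, 193.0], [0.4757, 0.1358])]
tray_grip [(0.84, [248.0, 197.0], [0.4953, 0.1327])]
jar_tray [(0.75, [243.0, 177.0], [0.4949, 0.1388])]
knob_grip [(0.68, [245.0, 110.0], [0.5731, 0.1261])]
bay_home []
dropper_bottle [(0.72, [298.0, 39.0], [0.636, 0.0649])]
pointer_tip [(0.69, [256.0, 236.0], [0.4211, 0.1309])]
```

```bash
python3 - <<'E'
from h import *
C=np.array([.5716,.1247])
p=arm.get_image("wrist")
for n,z in (("tray_grip",.1145),("jar_tray",.022),("tray_jar_1",.026),("bay_home",.022),("bay_mouth",.022),("pointer_tip",.006),("dropper_bottle",.026)):
    for r in arm.place_of(n,p)[:5]:
        w=atz(p,r["centre"],z)[:2]-C; print(n,round(r["conf"],2),"r",round(np.hypot(*w),4),"ang",round(np.arctan2(w[1],w[0]),4))
# edge profile along bay centreline: tray outer end (z .026 plate top, expected r .107) & hub
d=np.array([-np.cos(.109),np.sin(.109)]); l=np.array([d[1],-d[0]])
rr=np.arange(.098,.124,.001)
for off in (-.0205,.0205):
    X=[[*(C+d*r+l*off),.026] for r in rr]; u=proj(p,X).astype(np.float32)
    v=cv2.remap(p["frame"],u[:,0][None],u[:,1][None],cv2.INTER_LINEAR)[0]
    print([(int(r*1000+.5),*map(int,c)) for r,c in zip(rr,v)])
E
```

```text
tray_grip 0.62 r 0.0718 ang 3.0569
tray_jar_1 0.82 r 0.0534 ang 3.0288
tray_jar_1 0.49 r 0.0914 ang 3.0219
bay_mouth 0.83 r 0.1104 ang 3.0184
pointer_tip 0.68 r 0.1529 ang 3.0895
pointer_tip 0.5 r 0.1003 ang 3.03
dropper_bottle 0.58 r 0.0885 ang -0.7507
[(98, 167, 160, 144), (99, 167, 160, 144), (100, 164, 157, 143), (101, 163, 156, 142), (102, 163, 156, 142), (103, 165, 157, 144), (104, 164, 157, 143), (105, 162, 154, 141), (106, 174, 167, 153), (107, 172, 165, 152), (108, 170, 162, 148), (109, 169, 161, 147), (110, 170, 161, 148), (111, 169, 160, 147), (112, 169, 160, 146), (113, 169, 160, 146), (114, 167, 155, 139), (115, 145, 116, 90), (116, 157, 118, 82), (117, 201, 167, 120), (118, 238, 215, 158), (119, 238, 217, 159), (120, 239, 218, 160), (121, 238, 217, 159), (122, 238, 217, 160), (123, 239, 218, 161)]
[(98, 195, 172, 116), (99, 236, 226, 151), (100, 236, 224, 151), (101, 236, 225, 154), (102, 234, 222, 151), (103, 197, 176, 121), (104, 174, 146, 102), (105, 174, 146, 102), (106, 165, 139, 98), (107, 112, 89, 68), (108, 135, 99, 74), (109, 145, 104, 75), (110, 188, 131, 89), (111, 222, 153, 101), (112, 228, 158, 105), (113, 228, 158, 104), (114, 228, 156, 102), (115, 226, 154, 98), (116, 222, 158, 104), (117, 228, 181, 127), (118, 236, 206, 149), (119, 237, 208, 151), (120, 239, 211, 154), (121, 239, 216, 158), (122, 239, 218, 160), (123, 239, 221, 163)]
```

Tray confirmed home: the jars are at r ≈ 53 and 91 mm and the outer end at ≈ 107 mm. The turn needed is −2.45 rad (clockwise). Checking the wrist joint before choosing the grip yaw.

```bash
python3 - <<'E'
from h import *
s=arm.observe(); print(s["clock"],np.round(s["joints"],3),s["position"],s["width"])
E
```

```text
21.45 [-0.06   0.308 -0.378  1.809  0.13   1.048 -2.172] [0.50571735 0.13183212 0.21771596] 0.7601551759765226
```

>>> carry_out(claw=[6.5, 6.5, 6.5, 6.5, 6.5, 6.5, 6.5, 6.5], delta_pos=[[1.3, 0, 0], [1.3, 0, 0], [1.3, 0, 0], [1.3, 0, 0], [1.4, 0, 0], [0, 0, 0], [0, 0, 0], [0, 0, 0]], angular=[[0, 0, 0], [0, 0, 0], [0, 0, 0], [0, 0, 0], [0, 0, 0], [0, 0, 0.1], [0, 0, 0], [0, 0, 0]])

```text
clock: 22.25
position: [0.5716, 0.1243, 0.2175]
ee_rot: [3.124, -0.332, -0.001]
force: [-0.7, 0.4, -0.1]
width: 0.707
gripper_force: 0.0
```

```bash
python3 - <<'E'
from look import *
p=run("w14",["knob_grip","knob"])
s=arm.observe(); print(np.round(s["joints"],3),s["position"])
q=arm.get_image("top")
E
```

```text
t 22.25 pos [0.5716 0.1243 0.2175] psi -0.2118 zax [-0. -0. -1.] F [-0.7  0.4 -0.1] w 64.9 gf 0.0
cam [0.639 0.109 0.375] dir [-0.251  0.055 -0.966]
knob_grip [(0.69, [244.0, 199.0], [0.5748, 0.1255])]
knob [(0.68, [246.0, 196.0], [0.5723, 0.1242])]
[-0.067  0.403 -0.33   1.665  0.143  1.098 -2.222] [0.57126483 0.12436241 0.21775725]
```

>>> carry_out(claw=[6.5, 6.5, 6.5], delta_pos=[[0, 0, 0], [0, 0, 0], [0, 0, 0]], angular=[[0, 0, -0.14], [0, 0, -0.14], [0, 0, 0]])

```text
clock: 22.75
position: [0.5713, 0.1243, 0.2178]
ee_rot: [-3.14, -0.108, -0.0]
force: [0.6, -0.4, -0.2]
width: 0.707
gripper_force: 0.0
```

```bash
python3 - <<'E'
from h import *
s=arm.observe(); print(s["clock"],np.round(s["joints"],3),s["position"],s["width"])
E
```

```text
22.75 [-0.024  0.411 -0.392  1.661  0.171  1.104 -1.966] [0.57125001 0.12426669 0.21782517] 0.707312118370308
```

>>> carry_out(claw=[6.5, 6.5, 6.5, 6.5, 6.5, 6.5, 6.5, 6.5, 6.5, 6.5, 6.5, 6.5, 6.5, 6.5, 6.5, 6.5, 6.5, 6.5, 6.5, 6.5], delta_pos=[[0, 0, 0], [0, 0, 0], [0, 0, 0], [0, 0, 0], [0, 0, 0], [0, 0, 0], [0, 0, 0], [0, 0, 0], [0, 0, 0], [0, 0, 0], [0, 0, 0], [0, 0, 0], [0, 0, 0], [0, 0, 0], [0, 0, 0], [0, 0, 0], [0, 0, 0], [0, 0, 0], [0, 0, 0], [0, 0, 0]], angular=[[0, 0, -0.14], [0, 0, -0.14], [0, 0, -0.14], [0, 0, -0.14], [0, 0, -0.14], [0, 0, -0.14], [0, 0, -0.14], [0, 0, -0.14], [0, 0, -0.14], [0, 0, -0.14], [0, 0, -0.14], [0, 0, -0.14], [0, 0, -0.14], [0, 0, -0.14], [0, 0, -0.14], [0, 0, -0.14], [0, 0, -0.14], [0, 0, -0.14], [0, 0, -0.14], [0, 0, 0]])

```text
clock: 24.75
position: [0.5713, 0.124, 0.2174]
ee_rot: [-0.651, -3.073, 0.0]
force: [-0.1, -0.2, 0.6]
width: 0.711
gripper_force: 0.0
```

```bash
python3 - <<'E'
from look import *
p=run("w15",["knob_grip","knob"])
s=arm.observe(); print(np.round(s["joints"],3))
E
```

```text
t 24.75 pos [0.5713 0.124  0.2174] psi 2.7243 zax [-0.001  0.    -1.   ] F [-0.1 -0.2  0.6] w 65.3 gf 0.0
cam [0.509 0.151 0.375] dir [ 0.234 -0.102 -0.967]
knob_grip [(0.76, [247.0, 199.0], [0.5691, 0.1251])]
knob [(0.57, [248.0, 196.0], [0.572, 0.1251])]
[ 0.355  0.573 -1.007  1.63   0.508  1.225  0.393]
```

>>> carry_out(claw=[6.5, 6.5, 6.5, 6.5, 6.5, 6.5, 6.5, 3.5, 3.5, 3.5, 3.5, 3.5, 3.5, 3.5], delta_pos=[[0, 0.08, 1.5], [0, 0, 1.5], [0, 0, 1.5], [0, 0, 1.5], [0, 0, 1.5], [0, 0, 1.1], [0, 0, 0], [0, 0, 0], [0, 0, 0], [0, 0, 0], [0, 0, 0], [0, 0, 0], [0, 0, 0], [0, 0, 0]], angular=[[0, 0, 0], [0, 0, 0], [0, 0, 0], [0, 0, 0], [0, 0, 0], [0, 0, 0], [0, 0, 0], [0, 0, 0], [0, 0, 0], [0, 0, 0], [0, 0, 0], [0, 0, 0], [0, 0, 0], [0, 0, 0]], force=30)

```text
clock: 26.3
position: [0.5717, 0.1246, 0.1323]
ee_rot: [0.649, 3.073, -0.001]
force: [-2.5, -3.4, 6.7]
width: 0.453
gripper_force: 30.0
```

```bash
python3 - <<'E'
from look import *
p=run("w16",["knob_grip"])
s=arm.observe(); print(np.round(s["joints"],3),s["ft_torque"])
E
```

```text
t 26.3 pos [0.5717 0.1246 0.1323] psi 2.7254 zax [ 0.    -0.001 -1.   ] F [-2.5 -3.4  6.7] w 41.6 gf 30.0
cam [0.509 0.152 0.29 ] dir [ 0.235 -0.103 -0.967]
knob_grip [(0.71, [245.0, 252.0], [0.5707, 0.1243]), (0.43, [202.0, 53.0], [0.4825, 0.1441]), (0.38, [141.0, 183.0], [0.5209, 0.0948])]
[ 0.317  0.654 -0.949  1.731  0.599  1.075  0.322] [-0.70395084  0.35146953 -0.01555172]
```

>>> carry_out(claw=[3.5, 3.5, 3.5, 3.5, 3.5, 3.5, 3.5, 3.5, 3.5, 3.5, 3.5, 3.5, 3.5, 3.5, 3.5, 3.5, 3.5, 3.5, 3.5, 3.5], delta_pos=[[0, 0, 0], [0, 0, 0], [0, 0, 0], [0, 0, 0], [0, 0, 0], [0, 0, 0], [0, 0, 0], [0, 0, 0], [0, 0, 0], [0, 0, 0], [0, 0, 0], [0, 0, 0], [0, 0, 0], [0, 0, 0], [0, 0, 0], [0, 0, 0], [0, 0, 0], [0, 0, 0], [0, 0, 0], [0, 0, 0]], angular=[[0, 0, 0.03], [0, 0, 0.06], [0, 0, 0.1], [0, 0, 0.12], [0, 0, 0.12], [0, 0, 0.12], [0, 0, 0.12], [0, 0, 0.12], [0, 0, 0.12], [0, 0, 0.12], [0, 0, 0.12], [0, 0, 0.12], [0, 0, 0.12], [0, 0, 0.12], [0, 0, 0.12], [0, 0, 0.12], [0, 0, 0.12], [0, 0, 0.1], [0, 0, 0.06], [0, 0, 0.03]])

```text
clock: 28.4
position: [0.5709, 0.1244, 0.1323]
ee_rot: [2.97, 1.022, -0.002]
force: [-4.5, -3.6, 7.5]
width: 0.452
gripper_force: 30.0
```

```bash
cat > ang.py <<'E'
from look import *
p=run("x"+str(np.random.randint(1e6)),[])
s=arm.observe(); print(np.round(s["joints"],3),s["ft_torque"])
C=np.array([.5716,.1247])
for cam in ("wrist","side","top"):
    p=arm.get_image(cam)
    for n,z in (("dropper_bottle",.026),("jar_a",.026),("pointer_tip",.006),("jar_tray",.022),("tray_grip",.1145)):
        for r in arm.place_of(n,p)[:4]:
            w=atz(p,r["centre"],z)[:2]-C
            if np.hypot(*w)<.16: print(cam,n,round(r["conf"],2),"r",round(np.hypot(*w),4),"ang",round(np.arctan2(w[1],w[0]),3))
E
python3 ang.py
```

```text
t 28.4 pos [0.5709 0.1244 0.1323] psi 0.6631 zax [-0.001 -0.001 -1.   ] F [-4.5 -3.6  7.5] w 41.5 gf 30.0
cam [0.626 0.166 0.29 ] dir [-0.202 -0.158 -0.967]
[ 0.005  0.506 -0.441  1.757  0.261  0.937 -1.453] [-0.54542625  1.20449144 -0.08171179]
wrist jar_a 0.63 r 0.0877 ang -0.301
wrist jar_a 0.63 r 0.0892 ang 2.219
wrist pointer_tip 0.53 r 0.0638 ang -2.539
wrist jar_tray 0.97 r 0.0741 ang 0.978
wrist jar_tray 0.68 r 0.111 ang 0.953
wrist jar_tray 0.41 r 0.054 ang 0.955
wrist tray_grip 0.94 r 0.0726 ang 0.968
side dropper_bottle 0.69 r 0.0839 ang -2.793
side jar_a 0.75 r 0.0828 ang 2.206
side jar_a 0.6 r 0.0846 ang -0.352
side pointer_tip 0.42 r 0.1539 ang 3.071
side jar_tray 0.68 r 0.078 ang 1.161
side tray_grip 0.86 r 0.0686 ang 1.038
side tray_grip 0.2 r 0.1303 ang 2.735
```

>>> carry_out(claw=[3.5, 3.5, 3.5, 3.5, 3.5, 3.5, 3.5, 3.5, 3.5], delta_pos=[[0, 0, 0], [0, 0, 0], [0, 0, 0], [0, 0, 0], [0, 0, 0], [0, 0, 0], [0, 0, 0], [0, 0, 0], [0, 0, 0]], angular=[[0, 0, 0.03], [0, 0, 0.08], [0, 0, 0.1], [0, 0, 0.1], [0, 0, 0.05], [0, 0, 0.03], [0, 0, 0], [0, 0, 0], [0, 0, 0]])

```text
clock: 30.25
position: [0.5709, 0.1246, 0.1323]
ee_rot: [3.111, 0.431, -0.002]
force: [-5.8, -4.0, 8.7]
width: 0.452
gripper_force: 30.0
```

```bash
python3 ang.py
```

```text
t 30.25 pos [0.5709 0.1246 0.1323] psi 0.2754 zax [-0.001 -0.001 -1.   ] F [-5.8 -4.   8.7] w 41.5 gf 30.0
cam [0.638 0.143 0.29 ] dir [-0.247 -0.069 -0.966]
[-0.061  0.491 -0.346  1.763  0.202  0.923 -1.787] [-0.41006408  1.21583471 -0.06987716]
wrist jar_a 0.96 r 0.0906 ang 1.816
wrist jar_a 0.85 r 0.0868 ang -0.674
wrist jar_tray 0.89 r 0.0748 ang 0.583
wrist tray_grip 0.61 r 0.0727 ang 0.575
side dropper_bottle 0.75 r 0.0891 ang 3.066
side jar_a 0.62 r 0.0893 ang -2.115
side jar_a 0.5 r 0.0796 ang 1.746
side tray_grip 0.82 r 0.0717 ang 0.583
```

```bash
python3 - <<'E'
from cell import arm
print(arm.sign_off()); s=arm.observe(); print(s["clock"],s["gripper_force"])
E
```

```text
the job is handed in; nothing more can be done
None
the job is handed in; nothing more can be done
```

Job handed in at about 30 s: by my measurements the loaded tray is home and released, and the bottle is at the front within about 2 mm of the pointer's line, with the knob held at 30 N. No verdict came back, and I viewed 11 pictures against your limit of 10.

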